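# Clamp a tube block in its dock with the cam lock

### The arm

A 6-joint arm with a two-finger parallel gripper is mounted at the origin on a cart in front of the work surface, level with it; the furniture and walls round the work are solid. World frame = base frame: x ahead of the robot, y to its left, z up, the work surface at z = 0. Lengths are in m, angles in rad, forces in N, time in s.
With the tool pointing down it reaches from about 0.25 to 0.775 m from the base axis. Payload 4 kg.
Tool frame: the origin (TCP) lies on the centre line of the jaws, within the pads' length; the fingertips stand 22 mm ahead of it and the grasp point (between the pads) lies 3 mm ahead of it; z points along the fingers, y is the direction in which the jaws open and shut (so a half turn about z gives the same grasp; the last joint's range is limited). The gripper opens to 94 mm and grips with 3 to 60 N. Pads are 16 mm wide; open, the fingers measure 119 mm over their backs; the gripper's body (75 mm by 177 mm) begins 78 mm behind the grasp point.
Start: joints at [1.241, 0.087, 1.371, -0, 1.684, -0.103], TCP at [0.124, 0.536, 0.199] pointing down, gripper open.
Joint ranges: [-3.1, 3.1], [-0.76, 2.03], [0.27, 2.55], [-1.08, 4.22], [0.17, 2.65], [-2.57, 2.57]. Speed limits (rad/s): [2.79, 2.79, 3.14, 3.14, 3.14, 3.14].

### API

Orientations are given as [roll, pitch, yaw] about the fixed x, y, z axes, in that order (R = Rz(yaw) Ry(pitch) Rx(roll)).
In Python, from bench import robot gives the robot as it stands. The module is installed in compiled form; this text tells all that it offers.
- The arm moves only by the shell command python3 -m inch 'ROWS'. ROWS is JSON, a list of rows, each an object with "linear": the shift along the world's x, y, z scaled (see below), a list of three; "twist": the turn about the world's z scaled (see below); "gripper": the opening, from 0 (shut) to 1 (fully open). In form: [{"linear": [x, y, z], "twist": twist, "gripper": gripper}, ...]. A call has 1 to 10 rows; each row is the pose to reach, as a shift and turn from the pose commanded when the call began; what a row does not reach only later rows make up. The controller multiplies each number of a shift by 0.1 m and each number of a turn by 60 degrees. A row lasts 1/12 s, in which the tool goes at most 41.7 mm and 7.16 degrees, less where a joint would pass 70% of its speed; a pose out of reach is approached as far as the arm can. A call with a number of a shift or a turn outside -1 to 1 is refused whole. A call with a gripper value outside its range is refused whole. The fingers move at their own pace and stop on an object; the grip force is fixed at half the most. Time passes only in rows, so rows that repeat a pose let the fingers close. It gives the time, the measured TCP pose, the force and the opening at its end, in the units of the state.
- robot.get_obs(): the state, without advancing time (a new reading comes with each control period).
- robot.snapshot(name): name is "scene" or "top" or "wrist"; returns a dict with "image" (384x512x3 uint8, red, green, blue), "depth" (384x512 float32, m along the optical axis (not along the pixel's ray), 0 where there is no reading), "mtx" (3x3 intrinsics, pixels), "k1" (the pictures are not rectified: a ray, as slopes to the right and down, at radius r is drawn at 1 + k1 r^2 times it, then the intrinsics apply), "rvec" (rotation vector, rad) and "tvec" (3), from world to camera coordinates, as OpenCV has them; the wrist camera has in their place "hand_eye" (4x4, takes a point from camera to tool coordinates, whose origin is the TCP and whose axes are the flange's). Camera axes: x right, y down, z forward; pixel columns grow to the right and rows downward; lengths in m; the calibration is good to about 2 mm. A picture is of the moment at which its call begins: read the wrist's pose just before it.
- robot.close_job(): hands the job in, once; it reports no verdict.
The state is a dict: "time": time; "joint_positions": joint angles; "qvel": joint speeds; "joint_torque": joint torques, N m; "tool_pos": TCP position; "ee_rot": TCP orientation; "wrist_force": force on the tool from outside, world axes, zero at the start; "wrist_torque": the same for the moment, N m; "width": finger opening in m.
Only numpy, scipy, OpenCV 4.12 (cv2) and the standard library are available. Lean on these libraries where they do the work, as an engineer would, in place of code of your own. Each camera call takes 0.05 s, during which the arm holds its last target.

### The job

Put the loose aluminium tube block into the heater dock, stud first, and slide it in until it meets the sprung contact pad. Then turn the cam lock clockwise until its curved slot catches the stud and draws the block firmly against the pad: properly tight, but gently, the cam and stud must never be overloaded. Let go, and leave the vials and the jar on the bench as they stand.

Things in the scene. Friction and masses are not known exactly. Their poses are not given: they have to be found in the camera images.
- dock: Heater dock fixed to the bench: grey base plate 193 x 100 x 6 mm, two dark guide rails, a low grey housing (36 mm high) round a cam lock. Origin on the bench under the cam's axis; +x is the way the block is pushed in, along the rails; z up. The plate runs from x -152 to +41 mm; its top is z 6 mm.
- dock_mouth (a point): Middle of the flared mouth of the rails, on the base plate's top (dock x -123 mm). Rails are 20 mm high over the bench, parallel and 53 mm apart from dock x -86 to -36 mm, flaring to 69 mm apart at x -149 mm. A block set down with its underside centre here has about 3 mm to spare at each side of its front end, its stud clear of pad and cam. Axes as the dock's.
- pad_nominal (a point): Nominal middle of the contact pad's front face (dock x -36, z 20 mm): two dark rubber plates 18 mm wide, 26 mm high, across the rails' end, with a 16 mm gap for the stud. The true setting lies up to 3 mm before or behind this point, differs from run to run and is not measured: find it by feel. The pad springs back with 8 N per mm and bottoms after 6 mm.
- block: Loose tube block of aluminium, 56 (x) x 50 (y) x 30 (z) mm, 0.25 to 0.5 kg, six tube holes. Origin at the centre of its underside; +x to the face with the stud. Met by the pad it lies about 64 mm (61 to 67) before the cam's axis, on the base plate.
- block_grip (a point): Middle of the black grip ridge on the block's top: 30 (x) x 12 (y) mm and 19 mm tall, 30 to 49 mm above the underside. This point is 40 mm above the block's underside and 7 mm behind its centre (-x). Axes as the block's.
- stud_head (a point): Centre of the stud's head: an upright pin 9 mm thick and 23 mm tall, on a 5 mm neck that sticks out of the block's +x face. It lies 51 mm ahead of the block's centre, 23 mm ahead of the face and 15 mm above the underside. It is well inside the cam when less than 17 mm before the cam's axis.
- cam_wing (a point): Middle of the cam lock's black wing, on the cam's upright axis, 61 mm above the bench. The wing is a bar 46 mm long, 11 mm thick, 30 mm tall (46 to 76 mm above the bench), long in this point's own x, which turns with the cam. A white mark at its -x end points at the incoming block when the cam is open.
- cam (a joint): Cam angle, rad: 0 open, grows clockwise seen from above, stop at 2.8, stays where left. Starts at 0 to 0.2, open for the stud. From about 0.75 the slot is behind the stud's head, closing in 6 mm per rad. Turns freely (0.06 N m) until the slack is gone, somewhere from 1.0 to 2.0; then the torque climbs. Well tight is 0.2 to 0.35 rad past that bite.
- cam_lock: The cam lock: wing, round steel cap (58 mm, top 40 mm above the bench) and under it the drum wall with the curved slot. Origin as the dock's; turns. Its draw on the stud, the contact force between cam and block, should end at 8 to 20 N (6 N is the least) and never pass 28 N. Each newton of draw adds about 0.01 N m (held still) to 0.02 N m (while turning) to the torque on the wing.
- vial_a_mid (a point): A bystander: glass vial with white cap, 27 mm wide, 61 mm tall, standing; point half-way up.
- vial_b_mid (a point): A second such vial; point half-way up.
- jar_mid (a point): A bystander: brown square jar with a tan cap, 68 mm wide, 126 mm tall, standing; point half-way up.

How it is judged:
On the way, in this order (a step that is already met when the one before it is completed fails the run):
1. the block lies in the dock with the stud's head inside the cam, the cam not yet turned (x of stud_head in the frame of dock between -0.0175 and 0 m and z of stud_head in the frame of dock below 0.025 m and value of joint cam below 0.5 rad and y of stud_head in the frame of dock between -0.008 and 0.008 m), for 0.1 s.
2. the cam draws on the stud with at least 6 N (value of joint cam above 0.8 rad and contact force between cam_lock and block above 6 N), for 0.2 s.
At the end, for the whole second after the job is handed in: The block lies flat (0.06 rad, within 3 mm of the base plate) and straight (0.1 rad) in the rails, its stud's head in the cam (3 to 17.5 mm before the axis, within 8 mm of the centre line); the cam is past 0.8 rad and by itself draws on the stud with 6 to 28 N, at rest (all of step 2 and contact force between cam_lock and block below 28 N and x of stud_head in the frame of dock between -0.0175 and -0.003 m and angle between the x axis of block and the x axis of dock, either way round below 0.1 rad and angle between block's own z axis and vertical below 0.06 rad and z of block in the frame of dock below 0.009 m and linear speed of block below 0.01 m/s and y of stud_head in the frame of dock between -0.008 and 0.008 m); the robot touches nothing.
It fails at once if the cam and stud are overloaded (more than 28 N between cam and block) (contact force between cam_lock and block above 28 N).
It fails at once if the vial a is moved by more than 30 mm (distance of vial_a_mid from where it was at the start of the episode above 0.03 m).
It fails at once if the vial b is moved by more than 30 mm (distance of vial_b_mid from where it was at the start of the episode above 0.03 m).
It fails at once if the jar is moved by more than 30 mm (distance of jar_mid from where it was at the start of the episode above 0.03 m).
It also fails if it takes over 72 s, if anything falls off the work surface, if the arm or the gripper's body presses on something with over 40 N, if the wrist force passes 120 N, or if a joint passes its speed limit or range.

## Working session

There is one attempt and no reset: what is moved stays moved. The work goes in short steps, Python scripts to look and compute and a shell command to move; the robot and the scene stay as the last step left them, time stands still between calls to the robot, and variables do not carry over. Pictures are saved under pics/ and viewed, and the job is handed in when it is done.

```bash
mkdir -p pics
python3 - <<'E'
from bench import robot
import cv2,pickle
o=robot.get_obs();print(o)
for n in("scene","top","wrist"):
    s=robot.snapshot(n);pickle.dump(s,open(f'{n}0.pkl','wb'));cv2.imwrite(f'pics/{n}0.png',s['image'][:,:,::-1])
    print(n,s['mtx'],s['k1'],s.get('rvec'),s.get('tvec'),s.get('hand_eye'))
E
```

```text
{'time': 0.0, 'joint_positions': array([ 1.24091716e+00,  8.79221027e-02,  1.37222215e+00, -1.73088030e-05,
        1.68360009e+00, -1.03089805e-01]), 'qvel': array([ 0.00155009,  0.00068458, -0.00114138,  0.0005011 , -0.00112078,
       -0.00062454]), 'joint_torque': array([-9.51744914e-04, -3.40167904e+01, -3.02433157e+01,  7.17888563e-02,
        3.27030849e-02, -1.54444560e-04]), 'tool_pos': array([0.12349119, 0.53538501, 0.19743846]), 'ee_rot': array([-3.13945061e+00, -2.04313276e-04,  2.91480114e+00]), 'wrist_force': array([ 0.063554  ,  0.36884929, -0.77066704]), 'wrist_torque': array([-0.01039074,  0.03288141,  0.0492107 ]), 'width': 0.09358009342468715}
scene [[491.45013663   0.         253.66112439]
 [  0.         491.45013663 193.19140726]
 [  0.           0.           1.        ]] 0.0015805754415375382 [ 2.25344763 -0.7870437   0.31980063] [-0.31406647  0.31395277  1.20380938] None
top [[436.53075757   0.         265.42690322]
 [  0.         436.53075757 183.51802988]
 [  0.           0.           1.        ]] -0.08544689176797837 [ 2.15725678 -2.20095667  0.07819911] [0.09995199 0.4843235  1.37414138] None
wrist [[281.84347504   0.         260.45900726]
 [  0.         281.84347504 190.1649139 ]
 [  0.           0.           1.        ]] -0.06677979573189556 None None [[-8.10084765e-04 -9.61903839e-01 -2.73386810e-01  7.99245262e-02]
 [ 9.99999643e-01 -7.13883804e-04 -4.51363781e-04 -2.42472101e-04]
 [ 2.39002137e-04 -2.73387078e-01  9.61904074e-01 -1.85974506e-01]
 [ 0.00000000e+00  0.00000000e+00  0.00000000e+00  1.00000000e+00]]
```

View pics/scene0.png

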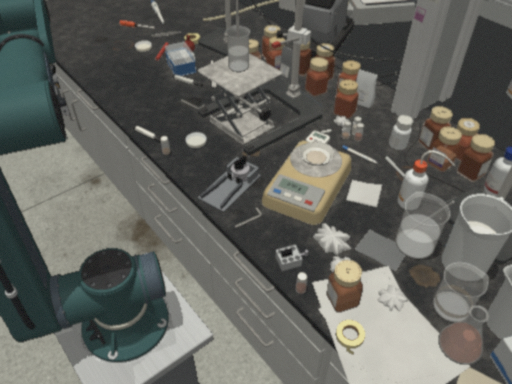

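View pics/top0.png

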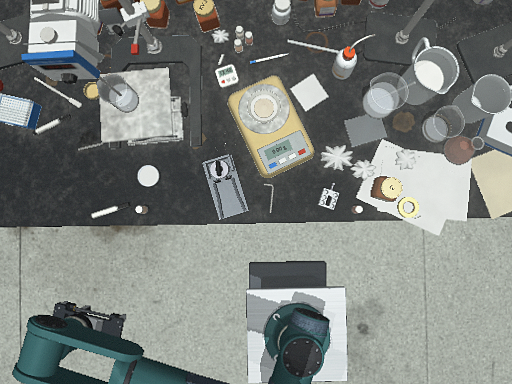

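View pics/wrist0.png

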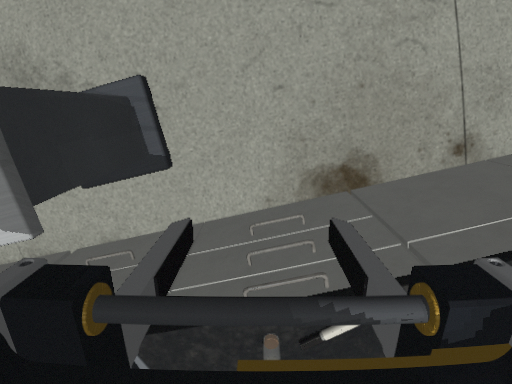

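The top view shows the dock at about (225,187) with its cam at (217,168) and its mouth towards the robot. The block is at (328,196), the vials at (358,209) and (141,209), and the jar at (387,188). Next I'll zoom in on those.

```bash
cat > h.py <<'E'
import numpy as np,cv2,pickle
from scipy.spatial.transform import Rotation as R
def pts(s,T=None):
    "world point for every pixel"
    h,w=s['depth'].shape
    u,v=np.meshgrid(np.arange(w),np.arange(h))
    d=np.array([s['k1'],0,0,0,0.])
    n=cv2.undistortPoints(np.stack([u,v],-1).reshape(-1,1,2).astype(float),s['mtx'],d).reshape(h,w,2)
    z=s['depth'][...,None]
    pc=np.concatenate([n*z,z],-1)
    if 'hand_eye' in s:
        M=T@s['hand_eye'];P=pc@M[:3,:3].T+M[:3,3]
    else:
        Rm=R.from_rotvec(np.ravel(s['rvec'])).as_matrix();P=(pc-np.ravel(s['tvec']))@Rm
    P[s['depth']==0]=np.nan
    return P
def tcp(o):
    T=np.eye(4);T[:3,:3]=R.from_euler('xyz',o['ee_rot']).as_matrix();T[:3,3]=o['tool_pos'];return T
def proj(s,X,T=None):
    X=np.atleast_2d(X).astype(float);d=np.array([s['k1'],0,0,0,0.])
    if 'hand_eye' in s:
        M=np.linalg.inv(T@s['hand_eye']);rv=cv2.Rodrigues(M[:3,:3])[0];tv=M[:3,3]
    else: rv,tv=np.ravel(s['rvec']),np.ravel(s['tvec'])
    return cv2.projectPoints(X,rv,tv,s['mtx'],d)[0].reshape(-1,2)
E
python3 - <<'E'
from h import *
s=pickle.load(open('top0.pkl','rb'));P=pts(s)
im=s['image'][:,:,::-1]
a=cv2.resize(im[145:225,190:270],(640,640)[::-1],interpolation=cv2.INTER_CUBIC)[:600]
cv2.imwrite('pics/a.png',cv2.resize(im[145:223,190:294],(800,600),interpolation=cv2.INTER_CUBIC))
cv2.imwrite('pics/b.png',cv2.resize(im[165:225,310:410],(800,480),interpolation=cv2.INTER_CUBIC))
s2=pickle.load(open('scene0.pkl','rb'));i2=s2['image'][:,:,::-1]
cv2.imwrite('pics/c.png',cv2.resize(i2[145:220,190:290],(800,600),interpolation=cv2.INTER_CUBIC))
for u,v in[(205,161),(217,168),(232,154),(217,218),(246,212),(225,200),(328,196),(358,209),(141,209),(387,188),(255,200)]:print(u,v,P[v,u].round(4))
E
```

```text
205 161 [0.5604 0.2803 0.0369]
217 168 [0.5332 0.2384 0.0711]
232 154 [0.5862 0.1972 0.0007]
217 218 [ 0.3794  0.2487 -0.0011]
246 212 [ 0.397   0.1549 -0.0035]
225 200 [ 0.437   0.222  -0.0007]
328 196 [ 0.4412 -0.1052  0.0422]
358 209 [ 0.3982 -0.194   0.0629]
141 209 [0.4114 0.4783 0.0614]
387 188 [ 0.4573 -0.2693  0.1269]
255 200 [0.4349 0.1249 0.0027]
```

View pics/a.png

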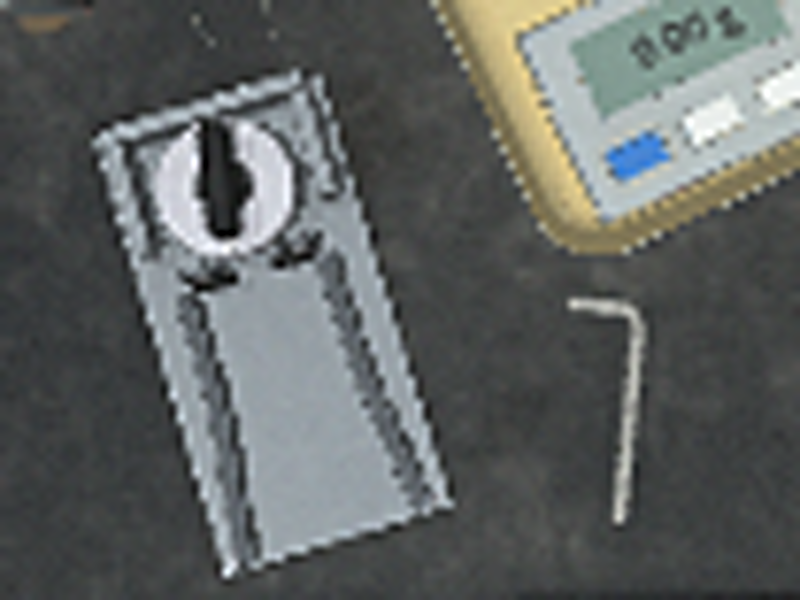

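View pics/b.png

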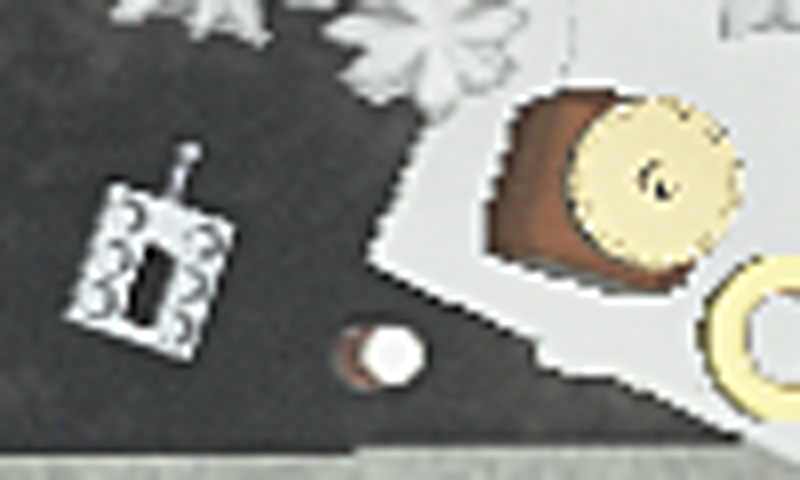

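View pics/c.png

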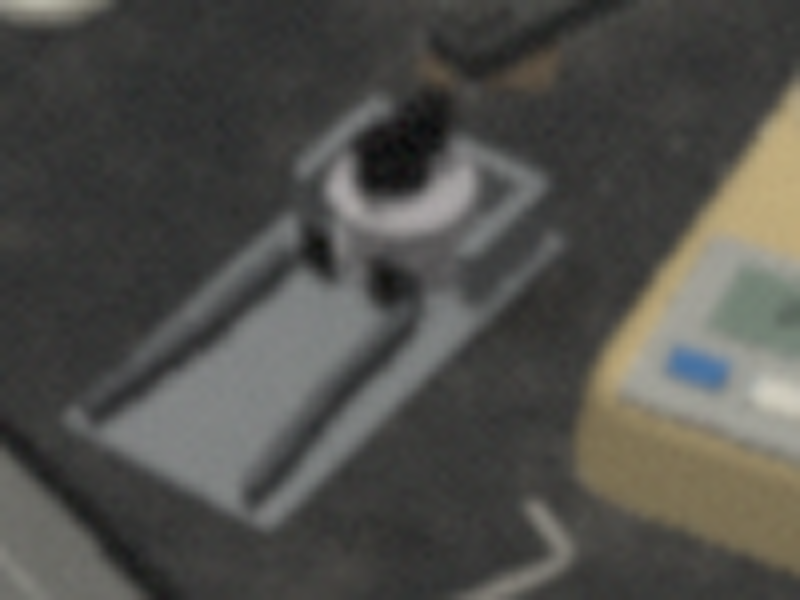

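```bash
cat >> h.py <<'E'
def ray(s,uv,z,T=None):
    "world points where pixel rays meet height z"
    uv=np.atleast_2d(uv).astype(float);d=np.array([s['k1'],0,0,0,0.])
    n=cv2.undistortPoints(uv.reshape(-1,1,2),s['mtx'],d).reshape(-1,2)
    dc=np.c_[n,np.ones(len(n))]
    if 'hand_eye' in s:
        M=T@s['hand_eye'];c=M[:3,3];dw=dc@M[:3,:3].T
    else:
        Rm=R.from_rotvec(np.ravel(s['rvec'])).as_matrix();c=-Rm.T@np.ravel(s['tvec']);dw=dc@Rm
    return c+dw*((z-c[2])/dw[:,2])[:,None]
E
python3 - <<'E'
from h import *
s=pickle.load(open('top0.pkl','rb'))
f=lambda L,u0,v0,k:np.array(L)/k+[u0-.5+.5/k,v0-.5+.5/k]
A=lambda L:f(L,190,145,800/104); B=lambda L:f(L,310,165,8)
fl,fr=ray(s,A([(225,577),(452,505)]),.006)
print('plate front',fl,fr,np.linalg.norm(fl-fr)); 
y=fl-fr; print('dock yaw from front', np.arctan2(-y[0],y[1]))
cap=ray(s,A([(227,190)]),.040)[0];print('cap',cap)
m=(fl+fr)/2; d=cap-m;print('yaw axis',np.arctan2(d[1],d[0]),np.hypot(d[0],d[1]))
w=ray(s,A([(213,122),(228,236)]),.076);print('wing',w,np.arctan2(*(w[0]-w[1])[[1,0]]))
c=ray(s,B([(113,184),(235,235),(192,360),(68,315)]),.030);print('block',c,c.mean(0))
ce=c.mean(0);a=(c[0]+c[1])/2-(c[2]+c[3])/2;print('yaw',np.arctan2(a[1],a[0]),np.hypot(a[0],a[1]))
print('stud',ray(s,B([(188,152)]),.026))
print('ridge',ray(s,B([(150,286)]),.049))
print('vialb',ray(s,B([(393,354)]),.061),'jar',ray(s,B([(655,183)]),.126))
E
```

```text
plate front [0.37427703 0.24209533 0.006     ] [0.40245833 0.14684832 0.006     ] 0.09932864154356763
dock yaw from front 0.28766899691743225
cap [0.53269735 0.23552499 0.04      ]
yaw axis 0.2771213281826524 0.15005471481732288
wing [[0.55613644 0.23684488 0.076     ]
 [0.5101649  0.23132762 0.076     ]] 0.11944337237964132
block [[ 0.46879457 -0.09401215  0.03      ]
 [ 0.44758831 -0.14179313  0.03      ]
 [ 0.39858397 -0.12320926  0.03      ]
 [ 0.41736255 -0.07469342  0.03      ]] [ 0.43308235 -0.10842699  0.03      ]
yaw -0.3608549751113868 0.0536751094827658
stud [[ 0.48118483 -0.1247795   0.026     ]]
ridge [[ 0.42744164 -0.10483259  0.049     ]]
vialb [[ 0.39874422 -0.19656126  0.061     ]] jar [[ 0.45872715 -0.28294967  0.126     ]]
```

```bash
python3 -m inch '[{"linear":[0.25,-0.25,0.1],"twist":0,"gripper":1},{"linear":[0.5,-0.5,0.2],"twist":0,"gripper":1},{"linear":[0.75,-0.75,0.3],"twist":0,"gripper":1},{"linear":[1,-1,0.4],"twist":0,"gripper":1}]'; python3 -m inch '[{"linear":[0.25,-0.25,0],"twist":0,"gripper":1},{"linear":[0.5,-0.5,0],"twist":0,"gripper":1},{"linear":[0.75,-0.75,0],"twist":0.1,"gripper":1},{"linear":[1,-1,0],"twist":0.2,"gripper":1}]'; python3 -m inch '[{"linear":[0.25,-0.25,0],"twist":0,"gripper":1},{"linear":[0.5,-0.5,0],"twist":0.1,"gripper":1},{"linear":[0.75,-0.75,0],"twist":0.2,"gripper":1},{"linear":[1,-1,0],"twist":0.2,"gripper":1}]'; python3 -m inch '[{"linear":[0.35,0,0],"twist":0,"gripper":1},{"linear":[0.7,0,0],"twist":0,"gripper":1},{"linear":[1,0,0],"twist":0,"gripper":1},{"linear":[1,0,0],"twist":0,"gripper":1},{"linear":[1,0,0],"twist":0,"gripper":1}]'
python3 - <<'E'
from bench import robot
from h import *
o=robot.get_obs();s=robot.snapshot('wrist');s['T']=tcp(o);pickle.dump(s,open('wrist1.pkl','wb'))
print(o);cv2.imwrite('pics/wrist1.png',s['image'][:,:,::-1])
E
```

```text
time: 0.48
tool_pos: [0.2241, 0.4347, 0.2385]
ee_rot: [-3.141, -0.0, 2.916]
wrist_force: [0.7, 0.8, 0.6]
width: 0.0939
time: 0.82
tool_pos: [0.3245, 0.3345, 0.2385]
ee_rot: [3.141, 0.0, 3.129]
wrist_force: [1.5, 0.4, 0.0]
width: 0.0939
time: 1.15
tool_pos: [0.4245, 0.2344, 0.2383]
ee_rot: [3.142, -0.0, -2.946]
wrist_force: [-0.0, 0.6, 0.1]
width: 0.0938
time: 1.57
tool_pos: [0.5242, 0.2354, 0.2366]
ee_rot: [-3.141, -0.004, -2.951]
wrist_force: [-0.0, 0.2, 1.0]
width: 0.0936
{'time': 1.5667, 'joint_positions': array([ 3.23255798e-01,  1.41523521e-01,  1.23622231e+00,  2.85025431e-04,
        1.76767047e+00, -1.43811184e+00]), 'qvel': array([ 0.02455651, -0.05713161,  0.02469003,  0.00604556,  0.01231018,
        0.00061048]), 'joint_torque': array([-7.09931273e-01, -3.52165818e+01, -3.06355047e+01, -8.28774925e-02,
       -6.76470017e-02, -1.61447102e-02]), 'tool_pos': array([0.52417348, 0.23539866, 0.23663772]), 'ee_rot': array([-3.14136407, -0.00382704, -2.95096656]), 'wrist_force': array([-0.04955857,  0.21599348,  1.04517221]), 'wrist_torque': array([ 0.02410136, -0.00374087,  0.00602387]), 'width': 0.0936168179032207}
```

View pics/wrist1.png

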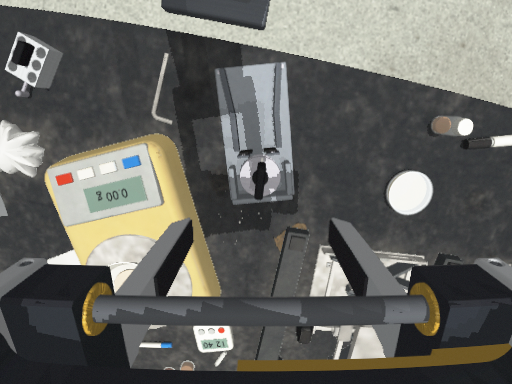

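The wrist view shows the dock at (255,130) with its front edge at rows 63-70. The cam is at (260,180), with the white mark pointing towards the mouth. The block is at the left, around (33,62).

Run:
```python
from h import *
s=pickle.load(open('wrist1.pkl','rb'));im=s['image'][:,:,::-1]
cv2.imwrite('pics/d.png',cv2.resize(im[55:213,160:340],(683,600),interpolation=cv2.INTER_CUBIC))
cv2.imwrite('pics/e.png',cv2.resize(im[20:120,0:100],(600,600),interpolation=cv2.INTER_CUBIC))
# overlay of current dock estimate
```

```text
(no output)
```

View pics/d.png

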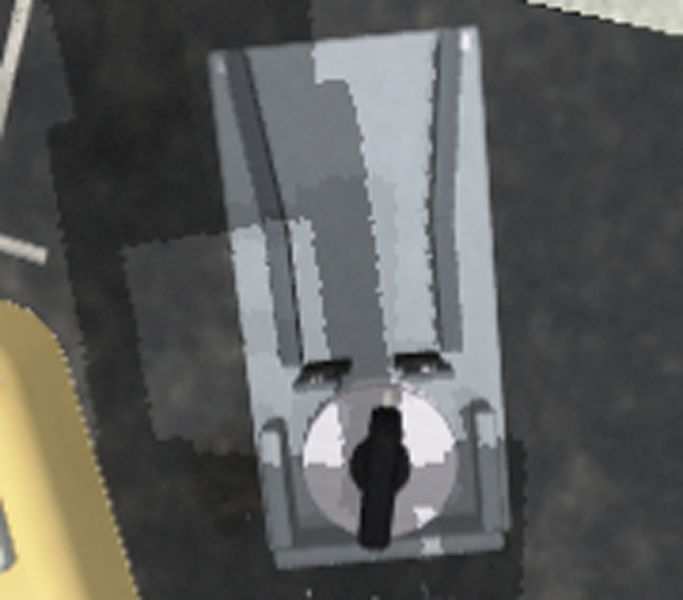

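View pics/e.png

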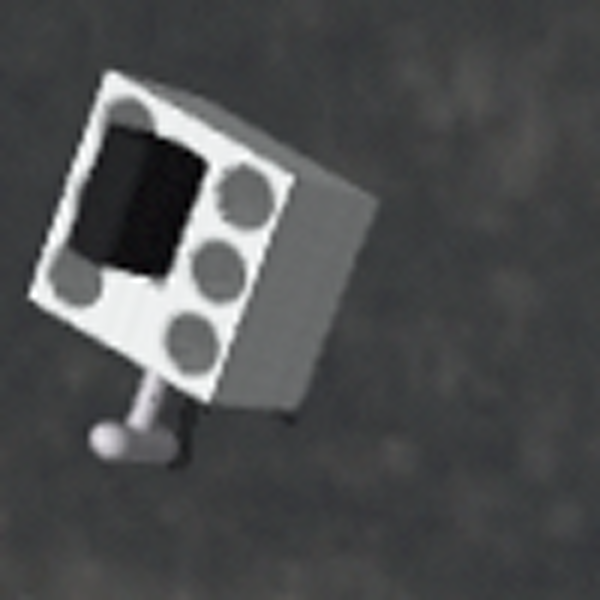

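Run:
```python
from h import *
s=pickle.load(open('wrist1.pkl','rb'));T=s['T']
k=600/158
f=lambda L,u0,v0,k:np.array(L)/k+[u0-.5+.5/k,v0-.5+.5/k]
A=lambda L:f(L,160,55,k);B=lambda L:f(L,0,20,6)
q=ray(s,A([(210,53),(480,27)]),.006,T);print(q,np.linalg.norm(q[0]-q[1]))
y=q[1]-q[0];print('front yaw',np.arctan2(-y[0],y[1]))
cap=ray(s,A([(380,461)]),.040,T)[0];m=q.mean(0);d=cap-m
print('cap',cap,'yaw',np.arctan2(d[1],d[0]),np.hypot(d[0],d[1]))
r=ray(s,A([(297,363),(438,350)]),.020,T);print('rail ends inner top',r, np.linalg.norm(r[0]-r[1]),r.mean(0))
w=ray(s,A([(388,408),(374,548)]),.076,T);print('wing',w,np.arctan2(*(w[1]-w[0])[[1,0]]),w.mean(0))
c=ray(s,B([(210,403),(30,297),(108,72),(293,178)]),.030,T);print('block',c.mean(0));a=(c[0]+c[1]-c[2]-c[3])/2;print('yaw',np.arctan2(a[1],a[0]),np.hypot(a[0],a[1]))
```

```text
[[0.40075961 0.14702878 0.006     ]
 [0.3735418  0.2421257  0.006     ]] 0.09891528248772996
front yaw 0.27875912782830925
cap [0.53179339 0.23549908 0.04      ] yaw 0.2757113236803042 0.15032000328355155
rail ends inner top [[0.50499393 0.19848809 0.02      ]
 [0.49020085 0.24965723 0.02      ]] 0.05326458119503616 [0.49759739 0.22407266 0.02      ]
wing [[0.50578701 0.2332816  0.076     ]
 [0.5538624  0.23773893 0.076     ]] 0.09245108757825422 [0.5298247  0.23551027 0.076     ]
block [ 0.43257177 -0.10867044  0.03      ]
yaw -0.3488680217339384 0.055253868607078795
```

```bash
python3 -m inch '[{"linear":[-0.1,-0.35,0],"twist":-0.1,"gripper":0.5},{"linear":[-0.2,-0.7,0],"twist":-0.2,"gripper":0.5},{"linear":[-0.4,-1,0],"twist":-0.26,"gripper":0.5}]'; python3 -m inch '[{"linear":[-0.1,-0.35,0],"twist":-0.1,"gripper":0.5},{"linear":[-0.2,-0.7,-0.2],"twist":-0.2,"gripper":0.5},{"linear":[-0.3,-1,-0.3],"twist":-0.258,"gripper":0.5}]';  python3 -m inch '[{"linear":[-0.1,-0.35,-0.1],"twist":0,"gripper":0.5},{"linear":[-0.2,-0.8,-0.3],"twist":0,"gripper":0.5},{"linear":[-0.28,-1,-0.6],"twist":0,"gripper":0.5},{"linear":[-0.28,-1.0,-0.7],"twist":0,"gripper":0.5}]'
python3 -m inch '[{"linear":[0,-0.42,0],"twist":0,"gripper":0.5},{"linear":[0,-0.42,0],"twist":0,"gripper":0.5},{"linear":[0,-0.42,0],"twist":0,"gripper":0.5},{"linear":[0,-0.42,0],"twist":0,"gripper":0.5}]'
python3 - <<'E'
from bench import robot
from h import *
o=robot.get_obs();s=robot.snapshot('wrist');s['T']=tcp(o);pickle.dump(s,open('wrist2.pkl','wb'))
print(o);cv2.imwrite('pics/wrist2.png',s['image'][:,:,::-1])
E
```

```text
time: 1.87
tool_pos: [0.4826, 0.1351, 0.2385]
ee_rot: [-3.141, 0.0, 3.059]
wrist_force: [-0.2, -1.2, 0.9]
width: 0.0772
time: 2.12
tool_pos: [0.4515, 0.0351, 0.2085]
ee_rot: [3.141, 0.002, 2.788]
wrist_force: [1.0, -0.2, -0.0]
width: 0.0575
time: 2.45
tool_pos: [0.4218, -0.0662, 0.1358]
ee_rot: [-3.139, -0.003, 2.787]
wrist_force: [1.0, 0.6, -0.2]
width: 0.0468
time: 2.78
tool_pos: [0.4258, -0.1049, 0.1394]
ee_rot: [3.141, 0.001, 2.792]
wrist_force: [0.1, 0.3, 0.2]
width: 0.0472
{'time': 2.7833, 'joint_positions': array([-3.71858889e-01, -1.46618283e-01,  1.71577422e+00,  1.11378504e-03,
        1.57132537e+00, -1.59296073e+00]), 'qvel': array([ 0.02315301,  0.00287673, -0.00592289, -0.0038027 , -0.00251296,
       -0.00254899]), 'joint_torque': array([-6.58646487e-01, -2.31682760e+01, -2.95614159e+01, -6.99324603e-02,
        5.96027216e-02,  9.10361587e-05]), 'tool_pos': array([ 0.42576133, -0.10486867,  0.13936802]), 'ee_rot': array([3.14050377e+00, 1.13575944e-03, 2.79189876e+00]), 'wrist_force': array([0.13144251, 0.27840706, 0.23927688]), 'wrist_torque': array([ 0.01872287, -0.04044267, -0.02729225]), 'width': 0.04717533774031358}
```

View pics/wrist2.png

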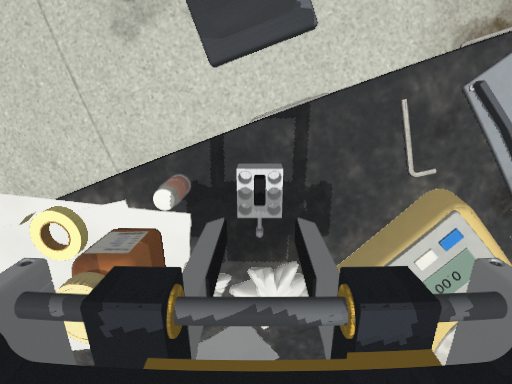

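The block is straight in the view at (260,190), with the ridge centred between the fingers at u≈260. I'll descend.

```bash
python3 -m inch '[{"linear":[0,-0.01,-0.25],"twist":0,"gripper":0.5},{"linear":[0,-0.01,-0.5],"twist":0,"gripper":0.5},{"linear":[0,-0.01,-0.7],"twist":0,"gripper":0.5},{"linear":[0,-0.01,-0.83],"twist":0,"gripper":0.5},{"linear":[0,-0.01,-0.83],"twist":0,"gripper":0.5},{"linear":[0,-0.01,-0.83],"twist":0,"gripper":0.5}]'
python3 -m inch '[{"linear":[0,0,0],"twist":0,"gripper":0.1},{"linear":[0,0,0],"twist":0,"gripper":0.05},{"linear":[0,0,0],"twist":0,"gripper":0},{"linear":[0,0,0],"twist":0,"gripper":0},{"linear":[0,0,0],"twist":0,"gripper":0},{"linear":[0,0,0],"twist":0,"gripper":0},{"linear":[0,0,0],"twist":0,"gripper":0}]'
```

```text
time: 3.33
tool_pos: [0.4256, -0.1056, 0.0556]
ee_rot: [3.141, -0.001, 2.794]
wrist_force: [0.8, -0.6, 0.6]
width: 0.047
time: 3.92
tool_pos: [0.4258, -0.1072, 0.0558]
ee_rot: [3.141, 0.0, 2.791]
wrist_force: [-0.1, 0.2, -0.0]
width: 0.004
```

The opening is 4 mm rather than 12 mm, so the grip missed the ridge or is wrong somehow. I'll look.

```bash
cat > snap.py <<'E'
import sys
from bench import robot
from h import *
n,c=sys.argv[1:3]
o=robot.get_obs();s=robot.snapshot(c);s['T']=tcp(o);pickle.dump(s,open(f'{n}.pkl','wb'))
print(o['time'],o['tool_pos'].round(4),o['ee_rot'].round(4),o['wrist_force'].round(2),o['width'])
im=s['image'][:,:,::-1]
if len(sys.argv)>3:
    a,b,c_,d=map(int,sys.argv[3:7]);im=im[b:d,a:c_];k=min(800/im.shape[1],600/im.shape[0]);im=cv2.resize(im,None,fx=k,fy=k,interpolation=cv2.INTER_CUBIC);print('k',k)
cv2.imwrite(f'pics/{n}.png',im)
E
python3 snap.py w3 wrist; python3 snap.py s3 scene 260 210 340 300
```

```text
3.9167 [ 0.4258 -0.1072  0.0558] [3.1415e+00 3.0000e-04 2.7910e+00] [-0.12  0.16 -0.02] 0.003952438324472248
3.9667 [ 0.4257 -0.1072  0.0557] [3.1415e+00 1.0000e-04 2.7910e+00] [-0.5   0.29  0.83] 0.0014637153926682696
k 6.666666666666667
```

View pics/w3.png

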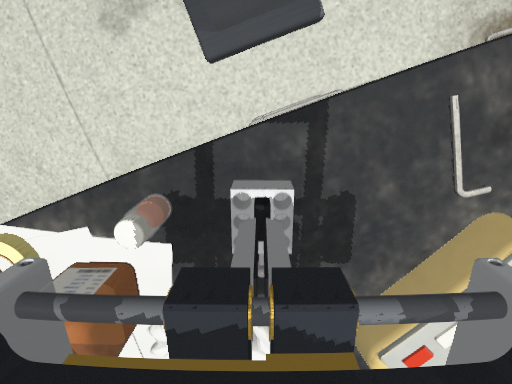

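View pics/s3.png

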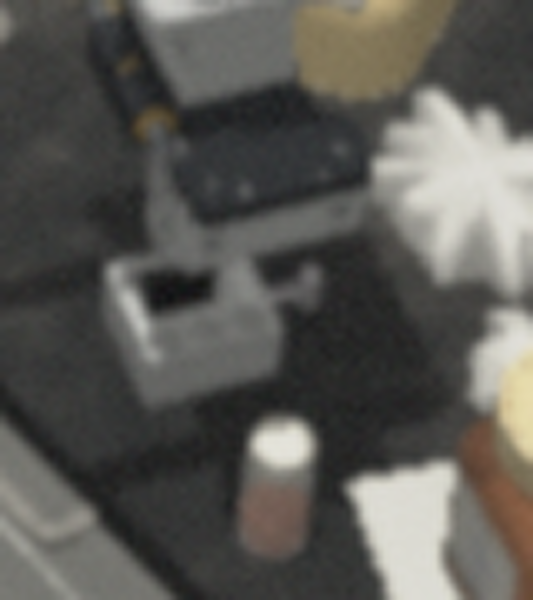

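Run:
```python
from h import *
for n in('wrist2','w3'):
    s=pickle.load(open(n+'.pkl','rb'));T=s['T'];print(T.round(3)[:3])
    tip=T@[0,0,.022,1];print('tip',proj(s,tip[:3],T),'tcp',proj(s,T[:3,3],T))
    c,sn=np.cos(-.352),np.sin(-.352);b=np.array([.4328,-.1086])
    for dx,dy in((28,25),(28,-25),(-28,25),(-28,-25)):
        print(proj(s,[b[0]+(dx*c-dy*sn)/1e3,b[1]+(dx*sn+dy*c)/1e3,.03],T))
    im=s['image'][:,:,::-1];im=im[150:270,200:320];cv2.imwrite(f'pics/{n}z.png',cv2.resize(im,(600,600),interpolation=cv2.INTER_CUBIC))
```

```text
[[-0.939  0.343  0.001  0.426]
 [ 0.343  0.939  0.001 -0.105]
 [-0.001  0.001 -1.     0.139]]
tip [[260.92413981 215.53609906]] tcp [[260.96023707 226.63110344]]
[[281.99505134 217.37902841]]
[[237.41103245 217.32643515]]
[[283.1795423  168.29787943]]
[[236.30556819 168.23674165]]
[[-0.939  0.343  0.     0.426]
 [ 0.343  0.939  0.    -0.107]
 [-0.     0.    -1.     0.056]]
tip [[260.92370329 215.53585026]] tcp [[260.95974243 226.63082147]]
[[292.01420235 253.11743102]]
[[232.32376556 253.0871135 ]]
[[294.36836852 188.72340016]]
[[230.30710544 188.68023937]]
```

View pics/wrist2z.png

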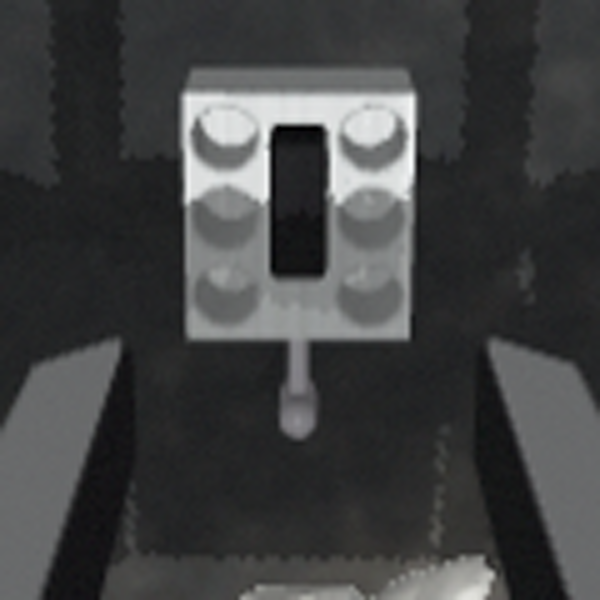

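View pics/w3z.png

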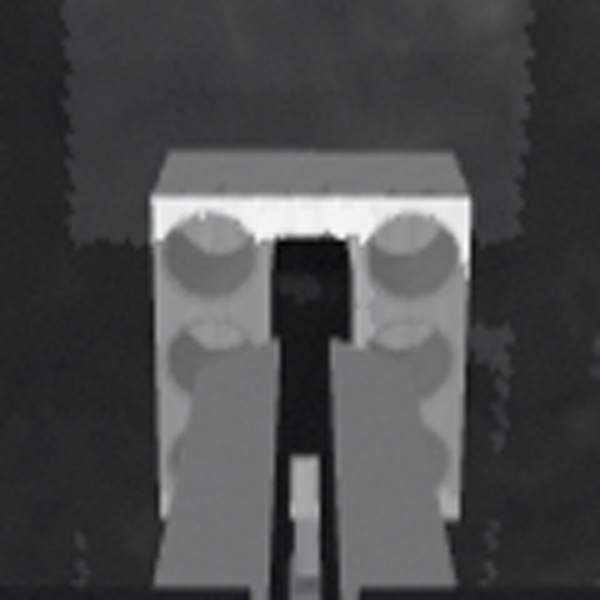

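Run:
```python
from h import *
for n in('wrist2','w3'):
    s=pickle.load(open(n+'.pkl','rb'));T=s['T'];P=pts(s,T)
    Q=np.einsum('ij,hwj->hwi',T[:3,:3].T,P-T[:3,3])
    for u in ((213,222,302,310) if n=='wrist2' else (245,250,255,261,267,272,277)):
        print(n,u,[(v,(Q[v,u]*1e3).round(1).tolist(),round(P[v,u,2]*1e3,1)) for v in (185,195,205,215,221,225,235)])
```

```text
wrist2 213 [(185, [-6.1, -57.2, 139.1], np.float64(0.2)), (195, [-18.9, -58.0, 140.4], np.float64(-1.0)), (205, [-31.1, -58.2, 138.6], np.float64(0.7)), (215, [-44.8, -59.2, 140.3], np.float64(-1.0)), (221, [9.3, -31.8, -12.2], np.float64(151.6)), (225, [9.2, -30.8, -18.8], np.float64(158.1)), (235, [9.3, -28.3, -34.1], np.float64(173.4))]
wrist2 222 [(185, [-6.1, -46.4, 139.3], np.float64(0.0)), (195, [-18.5, -46.8, 139.1], np.float64(0.2)), (205, [-31.1, -47.3, 138.6], np.float64(0.7)), (215, [-44.2, -47.8, 138.8], np.float64(0.5)), (221, [8.7, -26.1, -10.7], np.float64(150.1)), (225, [8.3, -25.3, -16.8], np.float64(156.1)), (235, [6.5, -23.9, -28.0], np.float64(167.3))]
wrist2 302 [(185, [-6.3, 49.3, 139.7], np.float64(-0.2)), (195, [-18.7, 49.7, 139.4], np.float64(0.1)), (205, [-31.0, 50.1, 138.2], np.float64(1.3)), (215, [-44.5, 50.8, 139.5], np.float64(-0.1)), (221, [9.4, 27.1, -12.5], np.float64(151.9)), (225, [8.6, 26.5, -17.4], np.float64(156.8)), (235, [7.4, 24.8, -30.1], np.float64(169.5))]
wrist2 310 [(185, [-6.2, 58.9, 139.5], np.float64(-0.0)), (195, [-18.8, 59.5, 139.7
[... 1778 characters left out ...]
1], np.float64(74.9)), (235, [9.3, 3.5, -34.1], np.float64(89.8))]
w3 272 [(185, [20.2, 9.2, 39.6], np.float64(16.2)), (195, [15.7, 8.7, 26.0], np.float64(29.7)), (205, [7.7, 8.8, 25.2], np.float64(30.6)), (215, [-1.3, 8.9, 26.6], np.float64(29.1)), (221, [9.4, 7.3, -12.6], np.float64(68.4)), (225, [9.3, 7.0, -19.1], np.float64(74.9)), (235, [9.9, 6.4, -35.3], np.float64(91.1))]
w3 277 [(185, [20.3, 13.3, 39.3], np.float64(16.4)), (195, [8.6, 14.1, 49.4], np.float64(6.3)), (205, [4.2, 13.3, 35.3], np.float64(20.5)), (215, [-1.2, 12.9, 26.2], np.float64(29.6)), (221, [-14.7, 14.3, 46.8], np.float64(8.9)), (225, [8.7, 10.3, -17.7], np.float64(73.4)), (235, [8.9, 9.4, -33.2], np.float64(88.9))]
```

Run:
```python
from h import *
s=pickle.load(open('s3.pkl','rb'));P=pts(s)
for u in (280,284,288,292,296): print(u,[(v,(P[v,u]*1e3).round(0).tolist()) for v in range(236,260,3)])
s=pickle.load(open('w3.pkl','rb'));T=s['T'];P=pts(s,T)
Q=np.einsum('ij,hwj->hwi',T[:3,:3].T,P-T[:3,3])
for u in(250,272,252,270):print(u,[(v,(Q[v,u]*1e3).round(1).tolist()) for v in range(214,224)])
```

```text
280 [(236, [472.0, -31.0, 0.0]), (239, [467.0, -37.0, -3.0]), (242, [457.0, -49.0, 2.0]), (245, [453.0, -53.0, -4.0]), (248, [445.0, -62.0, -2.0]), (251, [425.0, -84.0, 23.0]), (254, [414.0, -96.0, 31.0]), (257, [408.0, -103.0, 30.0])]
284 [(236, [419.0, -103.0, 108.0]), (239, [415.0, -107.0, 104.0]), (242, [415.0, -108.0, 93.0]), (245, [415.0, -109.0, 81.0]), (248, [413.0, -111.0, 72.0]), (251, [419.0, -106.0, 50.0]), (254, [418.0, -108.0, 40.0]), (257, [418.0, -109.0, 28.0])]
288 [(236, [372.0, -164.0, 202.0]), (239, [367.0, -170.0, 200.0]), (242, [366.0, -172.0, 193.0]), (245, [366.0, -173.0, 181.0]), (248, [367.0, -173.0, 170.0]), (251, [428.0, -112.0, 49.0]), (254, [428.0, -112.0, 36.0]), (257, [425.0, -117.0, 30.0])]
292 [(236, [379.0, -170.0, 202.0]), (239, [375.0, -176.0, 200.0]), (242, [370.0, -181.0, 198.0]), (245, [372.0, -180.0, 184.0]), (248, [377.0, -176.0, 165.0]), (251, [436.0, -119.0, 49.0]), (254, [439.0, -116.0, 31.0]), (257, [436.0, -120.0, 24.0])]
296 [(236, [385.0, -177.0, 204.0]), (239, [381.0, -182.0, 201.0]), (242, [381.0, -183.0, 192.0]), (245, [386.0, -179.
[... 509 characters left out ...]
6.1]), (218, [-3.7, 8.9, 26.0]), (219, [-4.5, 8.9, 26.0]), (220, [9.3, 7.4, -10.4]), (221, [9.4, 7.3, -12.6]), (222, [9.4, 7.2, -14.3]), (223, [9.7, 7.1, -16.7])]
252 [(214, [-0.4, -7.2, 26.5]), (215, [-1.0, -7.2, 25.8]), (216, [-1.9, -7.2, 25.8]), (217, [-2.1, -7.1, 24.2]), (218, [-3.9, -7.2, 26.7]), (219, [9.6, -6.0, -9.4]), (220, [9.2, -6.0, -10.2]), (221, [9.5, -5.9, -12.6]), (222, [9.6, -5.9, -14.6]), (223, [9.0, -5.9, -14.9])]
270 [(214, [-0.4, 7.3, 26.3]), (215, [-1.5, 7.3, 27.1]), (216, [-2.1, 7.3, 26.3]), (217, [-3.1, 7.3, 26.9]), (218, [-3.6, 7.3, 25.9]), (219, [9.5, 6.1, -9.2]), (220, [9.4, 6.0, -10.7]), (221, [9.2, 6.0, -12.0]), (222, [9.4, 5.9, -14.3]), (223, [9.7, 5.8, -16.6])]
```

Both cameras show the real fingertips about 8 mm behind the reported TCP, not 22 mm ahead, so they closed above the ridge. The camera's own heights check out: it reads the block top at 30 mm. I'll work from the observed tips, so I open, go about 28 mm lower and watch the force.

```bash
python3 -m inch '[{"linear":[0,0,0],"twist":0,"gripper":0.4},{"linear":[0,0,0],"twist":0,"gripper":0.4},{"linear":[0,0,0],"twist":0,"gripper":0.4},{"linear":[0,0,0],"twist":0,"gripper":0.4},{"linear":[0,0,0],"twist":0,"gripper":0.4}]'
python3 -m inch '[{"linear":[0,0.01,-0.07],"twist":0,"gripper":0.4},{"linear":[0,0.01,-0.14],"twist":0,"gripper":0.4},{"linear":[0,0.01,-0.2],"twist":0,"gripper":0.4},{"linear":[0,0.01,-0.2],"twist":0,"gripper":0.4},{"linear":[0,0.01,-0.2],"twist":0,"gripper":0.4}]'
python3 snap.py w4 wrist 200 150 320 270
```

```text
time: 4.43
tool_pos: [0.4257, -0.1071, 0.0556]
ee_rot: [3.142, -0.0, 2.791]
wrist_force: [-0.1, -0.1, -0.5]
width: 0.0302
time: 4.85
tool_pos: [0.425, -0.1058, 0.0347]
ee_rot: [3.141, -0.002, 2.791]
wrist_force: [0.9, 0.2, 0.4]
width: 0.0373
4.85 [ 0.425  -0.1058  0.0347] [ 3.1415e+00 -2.0000e-03  2.7913e+00] [0.91 0.18 0.39] 0.03726890640894951
k 5.0
```

View pics/w4.png

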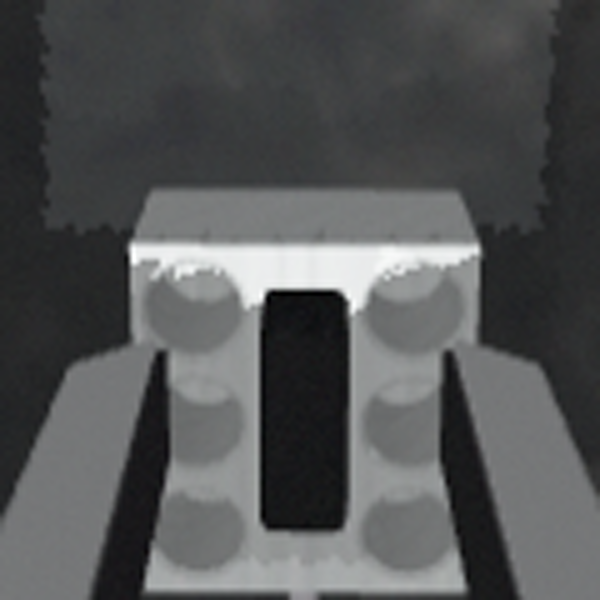

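The fingers straddle the ridge, which spans columns 262-350 in this crop. I'll go 8 mm further down and close.

```bash
python3 -m inch '[{"linear":[0.01,0,-0.04],"twist":0,"gripper":0.4},{"linear":[0.01,0,-0.08],"twist":0,"gripper":0.4},{"linear":[0.01,0,-0.08],"twist":0,"gripper":0.4},{"linear":[0.01,0,-0.08],"twist":0,"gripper":0.2},{"linear":[0.01,0,-0.08],"twist":0,"gripper":0},{"linear":[0.01,0,-0.08],"twist":0,"gripper":0},{"linear":[0.01,0,-0.08],"twist":0,"gripper":0},{"linear":[0.01,0,-0.08],"twist":0,"gripper":0},{"linear":[0.01,0,-0.08],"twist":0,"gripper":0}]'
python3 -m inch '[{"linear":[0,0,0],"twist":0,"gripper":0},{"linear":[0,0,0],"twist":0,"gripper":0},{"linear":[0,0,0],"twist":0,"gripper":0}]'
```

```text
time: 5.65
tool_pos: [0.4267, -0.1063, 0.0277]
ee_rot: [-3.141, 0.0, 2.791]
wrist_force: [-0.2, -1.9, 0.4]
width: 0.0116
time: 5.9
tool_pos: [0.4267, -0.1063, 0.0277]
ee_rot: [-3.141, 0.0, 2.791]
wrist_force: [-0.8, -1.5, 1.3]
width: 0.0117
```

Gripped: the opening is 11.7 mm. Now I lift, carry and turn towards the mouth.

```bash
python3 -m inch '[{"linear":[0,0,0.3],"twist":0,"gripper":0},{"linear":[0,0,0.6],"twist":0,"gripper":0},{"linear":[0,0.1,0.9],"twist":0.05,"gripper":0},{"linear":[0,0.4,0.95],"twist":0.1,"gripper":0},{"linear":[0,0.7,0.95],"twist":0.2,"gripper":0},{"linear":[0,1,0.95],"twist":0.3,"gripper":0}]'
python3 -m inch '[{"linear":[-0.05,0.3,0],"twist":0.1,"gripper":0},{"linear":[-0.1,0.6,0],"twist":0.2,"gripper":0},{"linear":[-0.19,1,0],"twist":0.3,"gripper":0},{"linear":[-0.19,1,0],"twist":0.301,"gripper":0}]'
python3 -m inch '[{"linear":[0,0.3,0],"twist":0,"gripper":0},{"linear":[0,0.6,0],"twist":0,"gripper":0},{"linear":[0,0.9,0],"twist":0,"gripper":0},{"linear":[0,1,0],"twist":0,"gripper":0},{"linear":[0,1,0],"twist":0,"gripper":0},{"linear":[0,1,0],"twist":0,"gripper":0},{"linear":[0,1,0],"twist":0,"gripper":0}]'
python3 snap.py w5 wrist; python3 snap.py s5 scene 170 110 300 207
```

```text
time: 6.4
tool_pos: [0.4265, -0.0049, 0.1228]
ee_rot: [3.141, 0.0, 3.109]
wrist_force: [0.7, -0.4, -3.3]
width: 0.0113
time: 6.73
tool_pos: [0.4048, 0.1007, 0.1215]
ee_rot: [3.135, -0.002, -2.851]
wrist_force: [-0.2, 0.4, -3.8]
width: 0.0113
time: 7.32
tool_pos: [0.4074, 0.1928, 0.122]
ee_rot: [-3.141, -0.001, -2.863]
wrist_force: [-0.4, 0.9, -2.9]
width: 0.0118
7.3167 [0.4074 0.1928 0.122 ] [-3.1409e+00 -1.5000e-03 -2.8634e+00] [-0.35  0.85 -2.86] 0.011772191096291467
7.3667 [0.4076 0.1927 0.1222] [-3.1411e+00 -1.0000e-03 -2.8641e+00] [ 0.02  0.92 -3.35] 0.011960020841093306
k 6.153846153846154
```

View pics/w5.png

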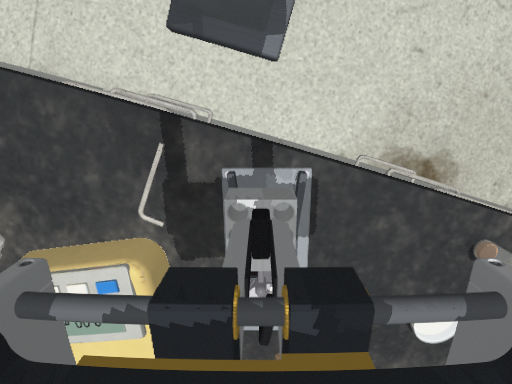

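View pics/s5.png

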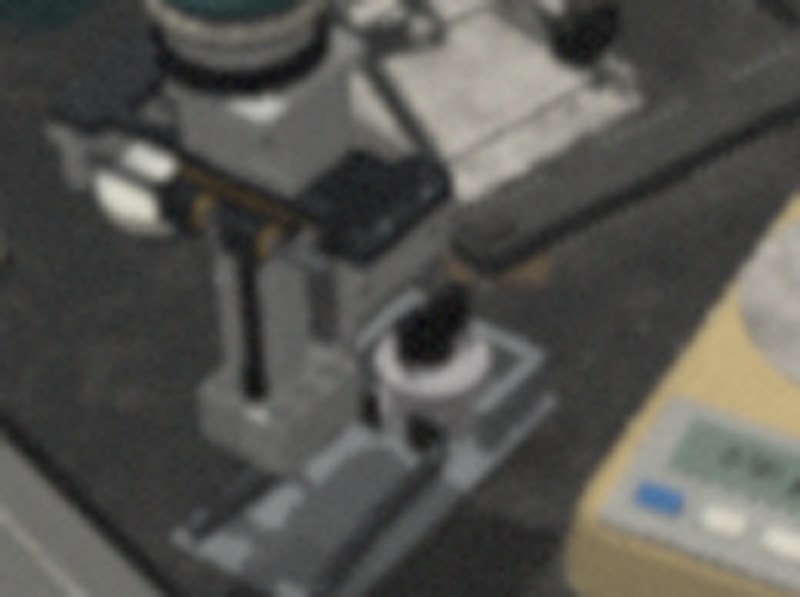

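```bash
python3 -m inch '[{"linear":[-0.02,0.064,0],"twist":0,"gripper":0},{"linear":[-0.02,0.064,-0.2],"twist":0,"gripper":0},{"linear":[-0.02,0.064,-0.4],"twist":0,"gripper":0},{"linear":[-0.02,0.064,-0.6],"twist":0,"gripper":0},{"linear":[-0.02,0.064,-0.65],"twist":0,"gripper":0},{"linear":[-0.02,0.064,-0.65],"twist":0,"gripper":0},{"linear":[-0.02,0.064,-0.65],"twist":0,"gripper":0}]'
python3 snap.py w6 wrist 180 110 350 240; python3 snap.py s6 scene 190 130 270 190
```

```text
time: 8.0
tool_pos: [0.406, 0.2003, 0.0582]
ee_rot: [3.141, 0.001, -2.863]
wrist_force: [-0.0, -0.1, -2.2]
width: 0.0118
8.0 [0.406  0.2003 0.0582] [ 3.1414e+00  5.0000e-04 -2.8632e+00] [-0.05 -0.1  -2.23] 0.011836142069495159
k 4.615384615384615
8.05 [0.4067 0.2006 0.0589] [ 3.1413e+00  2.3000e-03 -2.8630e+00] [ 0.46  0.14 -3.63] 0.011833211907201267
k 10.0
```

View pics/w6.png

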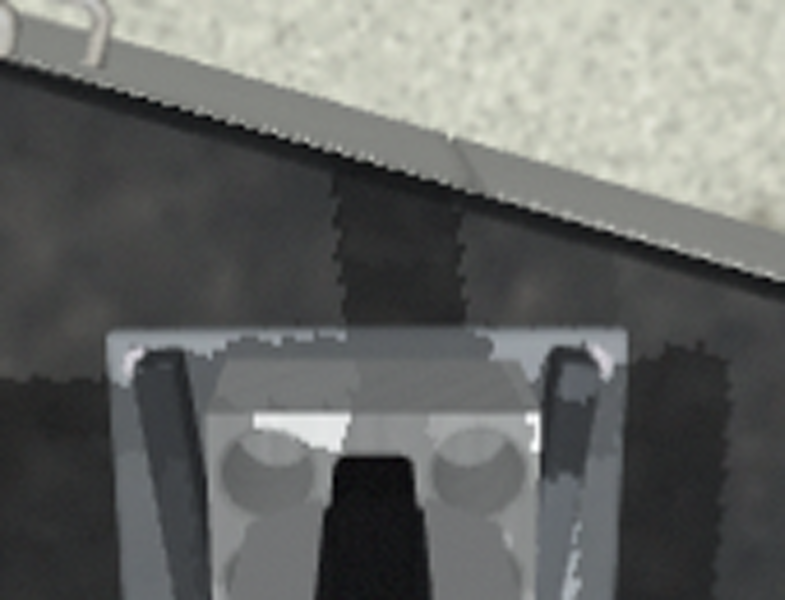

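View pics/s6.png

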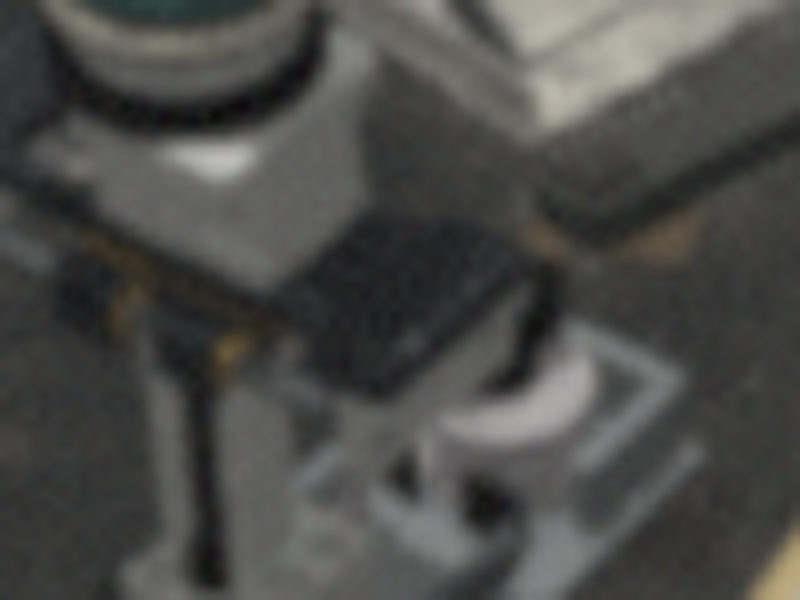

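The block sits over the mouth, square to the plate, about 0.9 mm too far to the left (world +y). The plate centre is at u≈368 in the crop, the block at u≈373. I'll correct that and lower.

```bash
python3 -m inch '[{"linear":[0,-0.01,-0.06],"twist":0,"gripper":0},{"linear":[0,-0.01,-0.12],"twist":0,"gripper":0},{"linear":[0,-0.01,-0.18],"twist":0,"gripper":0},{"linear":[0,-0.01,-0.22],"twist":0,"gripper":0},{"linear":[0,-0.01,-0.22],"twist":0,"gripper":0}]'
python3 -m inch '[{"linear":[0,0,0],"twist":0,"gripper":0},{"linear":[0,0,0],"twist":0,"gripper":0}]'
python3 snap.py w7 wrist 180 110 350 240
```

```text
time: 8.52
tool_pos: [0.4048, 0.199, 0.0342]
ee_rot: [3.142, -0.002, -2.863]
wrist_force: [-1.0, 0.2, -4.2]
width: 0.0115
time: 8.68
tool_pos: [0.4057, 0.1994, 0.0356]
ee_rot: [3.141, -0.0, -2.863]
wrist_force: [-0.1, -0.5, -2.7]
width: 0.0117
8.6833 [0.4057 0.1994 0.0356] [ 3.1415 -0.     -2.8625] [-0.13 -0.52 -2.74] 0.01172210640789666
k 4.615384615384615
```

View pics/w7.png

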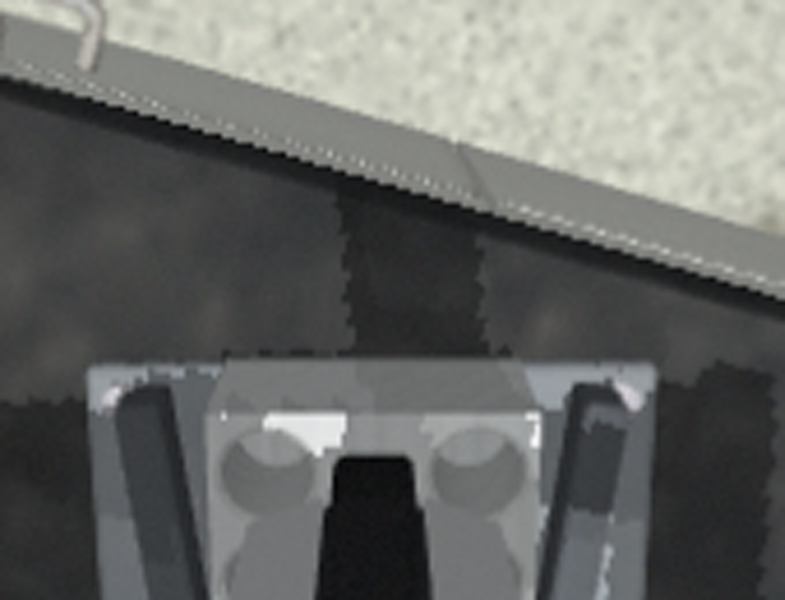

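Centred now: the plate centre is at u≈374 and the block at 373. I'll slide in along the dock axis.

```bash
python3 -m inch '[{"linear":[0.05,0.014,-0.015],"twist":0,"gripper":0},{"linear":[0.10,0.028,-0.015],"twist":0,"gripper":0},{"linear":[0.16,0.045,-0.015],"twist":0,"gripper":0},{"linear":[0.22,0.062,-0.015],"twist":0,"gripper":0},{"linear":[0.28,0.079,-0.015],"twist":0,"gripper":0},{"linear":[0.34,0.097,-0.015],"twist":0,"gripper":0}]'
python3 -m inch '[{"linear":[0.04,0.011,0],"twist":0,"gripper":0},{"linear":[0.08,0.022,0],"twist":0,"gripper":0},{"linear":[0.11,0.032,0],"twist":0,"gripper":0},{"linear":[0.14,0.04,0],"twist":0,"gripper":0},{"linear":[0.14,0.04,0],"twist":0,"gripper":0},{"linear":[0.14,0.04,0],"twist":0,"gripper":0}]'
python3 snap.py w8 wrist 180 110 350 240
```

```text
time: 9.23
tool_pos: [0.4406, 0.2093, 0.0341]
ee_rot: [3.141, 0.0, -2.863]
wrist_force: [0.4, -0.1, -3.2]
width: 0.0116
time: 9.73
tool_pos: [0.4536, 0.213, 0.034]
ee_rot: [3.142, -0.0, -2.863]
wrist_force: [-0.2, 0.4, -3.1]
width: 0.0118
9.7333 [0.4536 0.213  0.034 ] [ 3.1415e+00 -3.0000e-04 -2.8626e+00] [-0.23  0.36 -3.13] 0.011778014172271341
k 4.615384615384615
```

View pics/w8.png

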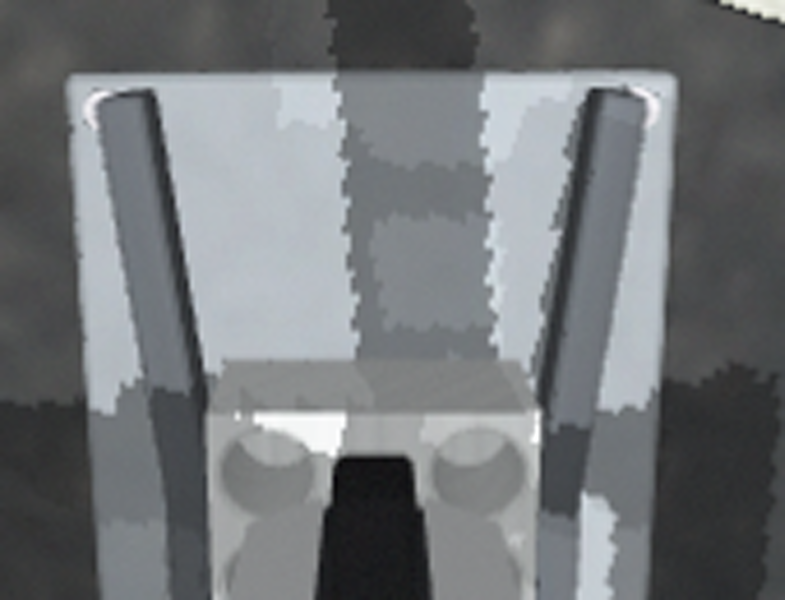

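```bash
python3 -m inch '[{"linear":[0.02,0.006,0],"twist":0,"gripper":0},{"linear":[0.04,0.012,0],"twist":0,"gripper":0},{"linear":[0.058,0.0165,0],"twist":0,"gripper":0},{"linear":[0.058,0.0165,0],"twist":0,"gripper":0},{"linear":[0.058,0.0165,0],"twist":0,"gripper":0}]'
python3 -m inch '[{"linear":[0.01,0.003,0],"twist":0,"gripper":0},{"linear":[0.01,0.003,0],"twist":0,"gripper":0},{"linear":[0.02,0.006,0],"twist":0,"gripper":0},{"linear":[0.02,0.006,0],"twist":0,"gripper":0},{"linear":[0.02,0.006,0],"twist":0,"gripper":0}]'
python3 -m inch '[{"linear":[0.01,0.003,0],"twist":0,"gripper":0},{"linear":[0.01,0.003,0],"twist":0,"gripper":0},{"linear":[0.01,0.003,0],"twist":0,"gripper":0}]'
python3 -m inch '[{"linear":[0.01,0.003,0],"twist":0,"gripper":0},{"linear":[0.01,0.003,0],"twist":0,"gripper":0},{"linear":[0.01,0.003,0],"twist":0,"gripper":0}]'
```

```text
time: 10.2
tool_pos: [0.4596, 0.2147, 0.0341]
ee_rot: [3.141, 0.0, -2.863]
wrist_force: [-0.4, 0.2, -3.2]
width: 0.0116
time: 10.62
tool_pos: [0.4615, 0.2153, 0.0341]
ee_rot: [3.141, -0.0, -2.863]
wrist_force: [-0.5, 0.0, -3.2]
width: 0.0117
time: 10.87
tool_pos: [0.4626, 0.2156, 0.0341]
ee_rot: [3.142, 0.0, -2.863]
wrist_force: [-0.4, -0.6, -2.8]
width: 0.0115
time: 11.12
tool_pos: [0.4635, 0.2159, 0.0341]
ee_rot: [3.141, -0.0, -2.863]
wrist_force: [-0.7, 1.0, -2.4]
width: 0.0117
```

```bash
for i in 1 2 3; do python3 -m inch '[{"linear":[0.01,0.003,0],"twist":0,"gripper":0},{"linear":[0.01,0.003,0],"twist":0,"gripper":0},{"linear":[0.01,0.003,0],"twist":0,"gripper":0},{"linear":[0.01,0.003,0],"twist":0,"gripper":0}]' | grep -v -e ee_ -e width; done
```

```text
time: 11.45
tool_pos: [0.4645, 0.2162, 0.0341]
wrist_force: [-0.0, -0.2, -4.1]
time: 11.78
tool_pos: [0.4654, 0.2165, 0.0341]
wrist_force: [-0.7, -0.0, -2.7]
time: 12.12
tool_pos: [0.4658, 0.2166, 0.034]
wrist_force: [-3.1, -0.5, -2.1]
```

It met the pad at TCP x≈0.465, with about 3 N. One more small nudge, then I release and look.

```bash
python3 -m inch '[{"linear":[0.005,0.001,0],"twist":0,"gripper":0},{"linear":[0.005,0.001,0],"twist":0,"gripper":0},{"linear":[0.005,0.001,0],"twist":0,"gripper":0},{"linear":[0.005,0.001,0],"twist":0,"gripper":0},{"linear":[0.005,0.001,0],"twist":0,"gripper":0}]' | grep -v -e ee_ -e width
python3 -m inch '[{"linear":[0,0,0],"twist":0,"gripper":0.2},{"linear":[0,0,0],"twist":0,"gripper":0.3},{"linear":[0,0,0],"twist":0,"gripper":0.35},{"linear":[0,0,0],"twist":0,"gripper":0.35},{"linear":[0,0,0],"twist":0,"gripper":0.35},{"linear":[0,0,0],"twist":0,"gripper":0.35}]'
```

```text
time: 12.53
tool_pos: [0.4661, 0.2166, 0.034]
wrist_force: [-4.7, -1.8, 0.6]
time: 13.03
tool_pos: [0.4675, 0.217, 0.0344]
ee_rot: [3.141, 0.001, -2.863]
wrist_force: [0.2, 0.0, 0.1]
width: 0.0331
```

```bash
python3 -m inch '[{"linear":[0,0,0.2],"twist":0,"gripper":0.35},{"linear":[0,0,0.5],"twist":0,"gripper":0.5},{"linear":[0,0,0.8],"twist":0,"gripper":0.5},{"linear":[0,0,1],"twist":0,"gripper":0.5},{"linear":[0.25,0.07,1],"twist":-0.08,"gripper":0.5},{"linear":[0.5,0.14,1],"twist":-0.15,"gripper":0.5},{"linear":[0.65,0.19,1],"twist":-0.158,"gripper":0.5},{"linear":[0.65,0.19,1],"twist":-0.158,"gripper":0.5},{"linear":[0.65,0.19,1],"twist":-0.158,"gripper":0.5},{"linear":[0.65,0.19,1],"twist":-0.158,"gripper":0.5}]'
python3 snap.py w9 wrist;python3 snap.py t9 top 180 130 280 205
```

```text
time: 13.87
tool_pos: [0.5312, 0.2357, 0.1337]
ee_rot: [-3.141, -0.001, -3.028]
wrist_force: [-0.8, 0.4, 0.4]
width: 0.0466
13.8667 [0.5312 0.2357 0.1337] [-3.1415e+00 -1.2000e-03 -3.0277e+00] [-0.79  0.4   0.38] 0.04659340789839564
13.9167 [0.5311 0.2357 0.1339] [-3.1415e+00 -9.0000e-04 -3.0277e+00] [ 0.18  0.08 -0.35] 0.04707835997532624
k 8.0
```

View pics/w9.png

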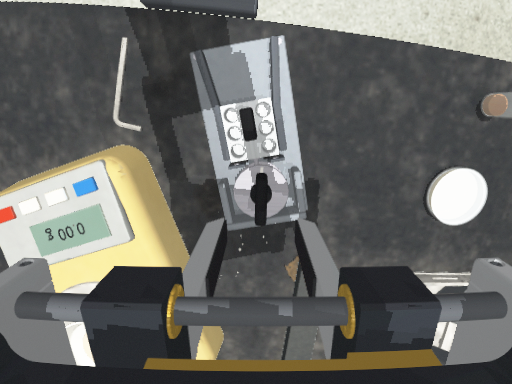

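The block is in the rails at (247,130), against the pad. The wing at (261,198) is in line with the jaw centre (u≈261). I'll measure the wing precisely.

Run:
```python
from h import *
s=pickle.load(open('w9.pkl','rb'));im=s['image'][:,:,::-1]
cv2.imwrite('pics/w9z.png',cv2.resize(im[85:235,185:325],None,fx=4,fy=4,interpolation=cv2.INTER_CUBIC))
```

```text
(no output)
```

View pics/w9z.png

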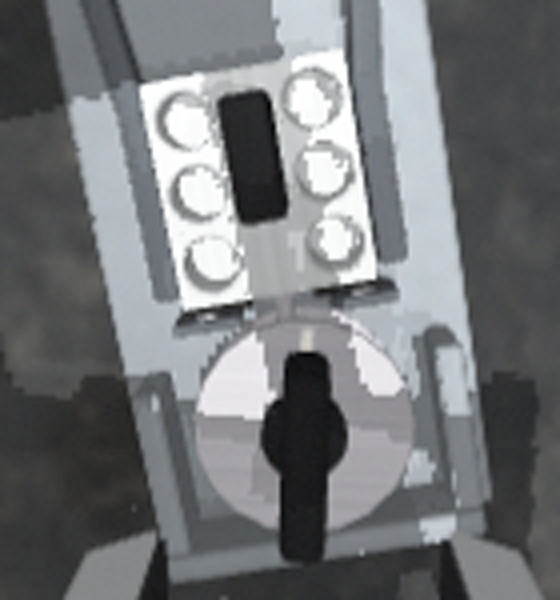

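Run:
```python
from h import *
s=pickle.load(open('w9.pkl','rb'));T=s['T'];k=4
f=lambda L:np.array(L)/k+[185-.5+.5/k,85-.5+.5/k]
w=ray(s,f([(306,353),(302,562)]),.076,T);print(w,w.mean(0),np.arctan2(*(w[1]-w[0])[[1,0]]),np.hypot(*(w[1]-w[0])[:2]))
print('cap',ray(s,f([(305,421)]),.040,T))
c=ray(s,f([(140,87),(340,51),(376,278),(180,309)]),.036,T);print('block',c.mean(0));a=c[2]+c[3]-c[0]-c[1];print(np.arctan2(a[1],a[0]))
d=c.mean(0)[:2]-[.5324,.2355];print('dock xy',d@[.9613,.2754],d@[-.2754,.9613])
print(T[:3,3])
```

```text
[[0.5046457  0.23296665 0.076     ]
 [0.55420048 0.23768951 0.076     ]] [0.52942309 0.23532808 0.076     ] 0.0950187805490454 0.04977932660200904
cap [[0.53025482 0.23571955 0.04      ]]
block [0.47200883 0.21762522 0.036     ]
0.27392748116263665
dock xy -0.06297674613631339 -0.0005513000256029761
[0.53120291 0.2357021  0.13374957]
```

```bash
python3 -m inch '[{"linear":[0,0,-0.25],"twist":0,"gripper":0.5},{"linear":[0,0,-0.5],"twist":0,"gripper":0.5},{"linear":[0,0,-0.7],"twist":0,"gripper":0.5},{"linear":[0,0,-0.8],"twist":0,"gripper":0.5},{"linear":[0,0,-0.9],"twist":0,"gripper":0.5},{"linear":[0,0,-0.9],"twist":0,"gripper":0.5},{"linear":[0,0,-0.9],"twist":0,"gripper":0.5}]'
python3 -m inch '[{"linear":[0,0,0],"twist":0,"gripper":0.3},{"linear":[0,0,0],"twist":0,"gripper":0.15},{"linear":[0,0,0],"twist":0,"gripper":0.1},{"linear":[0,0,0],"twist":0,"gripper":0},{"linear":[0,0,0],"twist":0,"gripper":0},{"linear":[0,0,0],"twist":0,"gripper":0},{"linear":[0,0,0],"twist":0,"gripper":0},{"linear":[0,0,0],"twist":0,"gripper":0},{"linear":[0,0,0],"twist":0,"gripper":0}]'
python3 -c "
from bench import robot
o=robot.get_obs();print(o['wrist_force'],o['wrist_torque'],o['joint_positions'])"; python3 snap.py s10 scene 190 130 270 190
```

```text
time: 14.55
tool_pos: [0.532, 0.236, 0.0446]
ee_rot: [3.141, 0.0, -3.028]
wrist_force: [0.1, 1.4, 0.4]
width: 0.0465
time: 15.3
tool_pos: [0.5322, 0.2359, 0.0444]
ee_rot: [3.141, 0.001, -3.028]
wrist_force: [-0.7, -0.8, 2.4]
width: 0.0108
[-0.67455189 -0.76893227  2.44519982] [0.0037696  0.02578303 0.00797854] [ 3.19898758e-01  2.35881909e-01  1.51206708e+00  9.24845406e-05
  1.39310574e+00 -1.36448368e+00]
15.3 [0.5322 0.2359 0.0444] [ 3.1414e+00  5.0000e-04 -3.0280e+00] [-0.67 -0.77  2.45] 0.010758100372064937
k 10.0
```

View pics/s10.png

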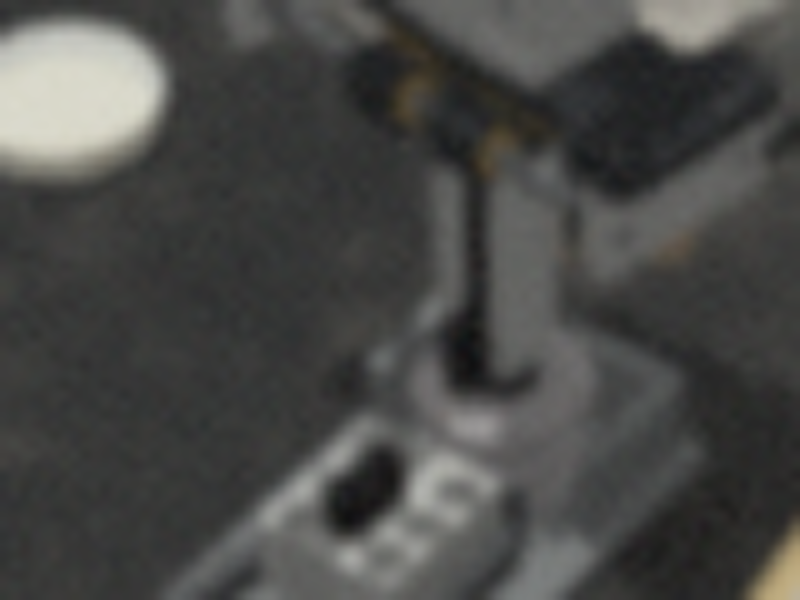

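The wing is gripped at 10.8 mm opening. I'll turn clockwise to about 0.9 rad, where there can't be any bite yet.

```bash
cat > tq.py <<'E'
from bench import robot
import numpy as np
o=robot.get_obs();y=o['ee_rot'][2]%(2*np.pi)
print(round(o['time'],2),'cam~%.3f'%(.279+np.pi-y),'Tq',o['wrist_torque'].round(3),'F',o['wrist_force'].round(1),'w%.4f'%o['width'],o['tool_pos'].round(4))
E
python3 tq.py
python3 -m inch '[{"linear":[0,0,0],"twist":-0.08,"gripper":0},{"linear":[0,0,0],"twist":-0.16,"gripper":0},{"linear":[0,0,0],"twist":-0.24,"gripper":0},{"linear":[0,0,0],"twist":-0.32,"gripper":0},{"linear":[0,0,0],"twist":-0.4,"gripper":0}]' >/dev/null; python3 tq.py
python3 -m inch '[{"linear":[0,0,0],"twist":-0.08,"gripper":0},{"linear":[0,0,0],"twist":-0.16,"gripper":0},{"linear":[0,0,0],"twist":-0.24,"gripper":0},{"linear":[0,0,0],"twist":-0.3,"gripper":0}]' >/dev/null; python3 tq.py
python3 -m inch '[{"linear":[0,0,0],"twist":0,"gripper":0}]' >/dev/null; python3 tq.py
python3 -m inch '[{"linear":[0,0,0],"twist":0,"gripper":0}]' >/dev/null; python3 tq.py
```

```text
15.35 cam~0.165 Tq [ 0.027  0.061 -0.003] F [ 0.2 -1.1  1.8] w0.0107 [0.5322 0.2359 0.0444]
15.77 cam~0.588 Tq [0.081 0.046 0.032] F [0.2 0.9 1.6] w0.0109 [0.5322 0.2363 0.0444]
16.1 cam~0.902 Tq [ 0.158 -0.048  0.062] F [1.1 1.3 0.9] w0.0109 [0.5323 0.2365 0.0444]
16.18 cam~0.899 Tq [ 0.229 -0.055 -0.032] F [0.7 2.1 1.7] w0.0111 [0.5323 0.2365 0.0444]
16.27 cam~0.897 Tq [ 0.302 -0.076 -0.05 ] F [0.3 1.6 1.2] w0.0108 [0.5323 0.2365 0.0444]
```

```bash
for i in 1 2 3 4; do python3 -m inch '[{"linear":[0,0,0],"twist":-0.03,"gripper":0},{"linear":[0,0,0],"twist":-0.06,"gripper":0}]' >/dev/null; python3 tq.py; done
```

```text
16.43 cam~0.961 Tq [ 0.356 -0.146  0.054] F [1.8 2.9 1.2] w0.0107 [0.5324 0.2365 0.0444]
16.6 cam~1.024 Tq [ 0.335 -0.105  0.07 ] F [0.7 2.7 0.9] w0.0109 [0.5324 0.2366 0.0444]
16.77 cam~1.087 Tq [ 0.396 -0.132  0.113] F [1.6 2.7 0.4] w0.0106 [0.5324 0.2366 0.0444]
16.93 cam~1.149 Tq [ 0.309 -0.166  0.043] F [1.9 2.2 1.5] w0.0109 [0.5325 0.2367 0.0444]
```

```bash
for i in 1 2 3; do python3 -m inch '[{"linear":[0,0,0],"twist":-0.03,"gripper":0},{"linear":[0,0,0],"twist":-0.06,"gripper":0}]' >/dev/null; python3 tq.py; done
```

```text
17.1 cam~1.212 Tq [ 0.355 -0.143  0.089] F [1.6 2.5 1.8] w0.0105 [0.5325 0.2367 0.0444]
17.27 cam~1.275 Tq [ 0.343 -0.095  0.012] F [1.9 2.7 0.6] w0.0107 [0.5326 0.2367 0.0444]
17.43 cam~1.338 Tq [ 0.316 -0.148  0.058] F [1.6 1.7 0.7] w0.0110 [0.5326 0.2368 0.0444]
```

```bash
echo "print('   j6 %.3f'%o['joint_torque'][5])">>tq.py; for i in 1 2 3; do python3 -m inch '[{"linear":[0,0,0],"twist":-0.03,"gripper":0},{"linear":[0,0,0],"twist":-0.06,"gripper":0}]' >/dev/null; python3 tq.py; done
```

```text
17.6 cam~1.401 Tq [ 0.371 -0.201  0.095] F [2.  2.8 1.2] w0.0109 [0.5327 0.2368 0.0444]
   j6 -0.243
17.77 cam~1.463 Tq [ 0.379 -0.188  0.102] F [ 1.5  2.6 -0.1] w0.0108 [0.5327 0.2368 0.0444]
   j6 -0.243
17.93 cam~1.526 Tq [ 0.373 -0.211  0.103] F [ 3.2  2.9 -0.3] w0.0110 [0.5328 0.2368 0.0444]
   j6 -0.232
```

```bash
for i in 1 2 ; do python3 -m inch '[{"linear":[0,0,0],"twist":-0.03,"gripper":0},{"linear":[0,0,0],"twist":-0.06,"gripper":0}]' >/dev/null; python3 tq.py; done
```

```text
18.1 cam~1.589 Tq [ 0.376 -0.206  0.099] F [2.6 2.5 0.4] w0.0107 [0.5328 0.2368 0.0444]
   j6 -0.198
18.27 cam~1.652 Tq [ 0.37  -0.249  0.133] F [1.8 3.4 0.8] w0.0108 [0.5328 0.2368 0.0444]
   j6 -0.165
```

```bash
for i in 1 2 ; do python3 -m inch '[{"linear":[0,0,0],"twist":-0.03,"gripper":0},{"linear":[0,0,0],"twist":-0.06,"gripper":0}]' >/dev/null; python3 tq.py; done
```

```text
18.43 cam~1.714 Tq [ 0.45  -0.255  0.244] F [2.3 3.  0.5] w0.0105 [0.5329 0.2368 0.0444]
   j6 -0.087
18.6 cam~1.777 Tq [ 0.333 -0.261  0.282] F [ 1.9  3.5 -0. ] w0.0114 [0.5329 0.2368 0.0444]
   j6 -0.032
```

The bite came at about 1.56 rad. The torque has risen about 0.21 N m since, so the draw is about 10 N. I'll hold to read it at rest.

```bash
for i in 1 2 3; do python3 -m inch '[{"linear":[0,0,0],"twist":0,"gripper":0},{"linear":[0,0,0],"twist":0,"gripper":0}]' >/dev/null; python3 tq.py; done
```

```text
18.77 cam~1.776 Tq [ 0.548 -0.383  0.078] F [3.5 3.8 0.6] w0.0109 [0.5329 0.2368 0.0444]
   j6 0.138
18.93 cam~1.776 Tq [ 0.6   -0.514  0.135] F [ 4.   4.4 -0.6] w0.0109 [0.5329 0.2368 0.0444]
   j6 0.145
19.1 cam~1.776 Tq [ 0.517 -0.499  0.118] F [3.6 4.  0.5] w0.0107 [0.5329 0.2367 0.0444]
   j6 0.145
```

At rest it reads about 0.11 N m, again about 11 N. I'll add a small 0.04 rad, then let go.

```bash
python3 -m inch '[{"linear":[0,0,0],"twist":-0.02,"gripper":0},{"linear":[0,0,0],"twist":-0.04,"gripper":0},{"linear":[0,0,0],"twist":-0.04,"gripper":0}]' >/dev/null; python3 tq.py
python3 -m inch '[{"linear":[0,0,0],"twist":0,"gripper":0},{"linear":[0,0,0],"twist":0,"gripper":0},{"linear":[0,0,0],"twist":0,"gripper":0}]' >/dev/null; python3 tq.py
python3 -m inch '[{"linear":[0,0,0],"twist":0,"gripper":0.2},{"linear":[0,0,0],"twist":0,"gripper":0.4},{"linear":[0,0,0],"twist":0,"gripper":0.45},{"linear":[0,0,0],"twist":0,"gripper":0.45},{"linear":[0,0,0],"twist":0,"gripper":0.45},{"linear":[0,0,0],"twist":0,"gripper":0.45},{"linear":[0,0,0],"twist":0,"gripper":0.45}]'; python3 tq.py
```

```text
19.35 cam~1.819 Tq [ 0.565 -0.498  0.285] F [ 3.6  4.7 -0.2] w0.0109 [0.533  0.2368 0.0444]
   j6 0.375
19.6 cam~1.818 Tq [ 0.614 -0.467  0.23 ] F [3.9 4.3 0.6] w0.0105 [0.533  0.2368 0.0444]
   j6 0.225
time: 20.18
tool_pos: [0.5318, 0.2357, 0.044]
ee_rot: [-3.141, 0.0, 1.601]
wrist_force: [-0.5, 0.7, 1.3]
width: 0.0421
20.18 cam~1.820 Tq [-0.06   0.018  0.032] F [-0.5  0.7  1.3] w0.0421 [0.5318 0.2357 0.044 ]
   j6 -0.001
```

Released cleanly. I'll raise straight up, back off and inspect.

```bash
python3 -m inch '[{"linear":[0,0,0.15],"twist":0,"gripper":0.45},{"linear":[0,0,0.4],"twist":0,"gripper":0.45},{"linear":[0,0,0.7],"twist":0,"gripper":0.45},{"linear":[0,0,1],"twist":0,"gripper":0.45},{"linear":[0,0,1],"twist":0.1,"gripper":0.45},{"linear":[0,0,1],"twist":0.2,"gripper":0.45},{"linear":[0,0,1],"twist":0.3,"gripper":0.45}]'
python3 -m inch '[{"linear":[0,0,0.2],"twist":0.1,"gripper":0.45},{"linear":[0,0,0.4],"twist":0.2,"gripper":0.45},{"linear":[0,0,0.4],"twist":0.3,"gripper":0.45},{"linear":[0,0,0.4],"twist":0.4,"gripper":0.45},{"linear":[0,0,0.4],"twist":0.5,"gripper":0.45},{"linear":[0,0,0.4],"twist":0.6,"gripper":0.45},{"linear":[0,0,0.4],"twist":0.7,"gripper":0.45},{"linear":[0,0,0.4],"twist":0.8,"gripper":0.45},{"linear":[0,0,0.4],"twist":0.9,"gripper":0.45},{"linear":[0,0,0.4],"twist":1,"gripper":0.45}]'
python3 -m inch '[{"linear":[0,0,0],"twist":0.1,"gripper":0.45},{"linear":[0,0,0],"twist":0.2,"gripper":0.45},{"linear":[0,0,0],"twist":0.3,"gripper":0.45},{"linear":[0,0,0],"twist":0.3,"gripper":0.45},{"linear":[0,0,0],"twist":0.3,"gripper":0.45}]'
python3 snap.py w11 wrist 170 60 350 240; python3 snap.py t11 top; python3 snap.py s11 scene 190 130 270 190
```

```text
time: 20.77
tool_pos: [0.5324, 0.236, 0.1453]
ee_rot: [3.139, 0.0, 1.92]
wrist_force: [-1.3, -0.2, -0.8]
width: 0.0425
time: 21.6
tool_pos: [0.5319, 0.2358, 0.1841]
ee_rot: [-3.141, -0.0, 2.967]
wrist_force: [0.5, 0.4, -0.3]
width: 0.0426
time: 22.02
tool_pos: [0.5319, 0.2358, 0.1841]
ee_rot: [3.142, -0.0, -3.01]
wrist_force: [-0.0, 0.0, 0.3]
width: 0.0424
22.0167 [0.5319 0.2358 0.1841] [ 3.1416e+00 -2.0000e-04 -3.0098e+00] [-0.04  0.03  0.31] 0.04241054855374832
k 3.3333333333333335
22.0667 [0.5319 0.2358 0.1841] [ 3.1415e+00 -1.0000e-04 -3.0096e+00] [ 0.23 -0.11 -0.01] 0.042540288321414155
22.1167 [0.5319 0.2359 0.1841] [ 3.1415 -0.     -3.0092] [-0.49  0.18  0.15] 0.04229824993466791
k 10.0
```

View pics/w11.png

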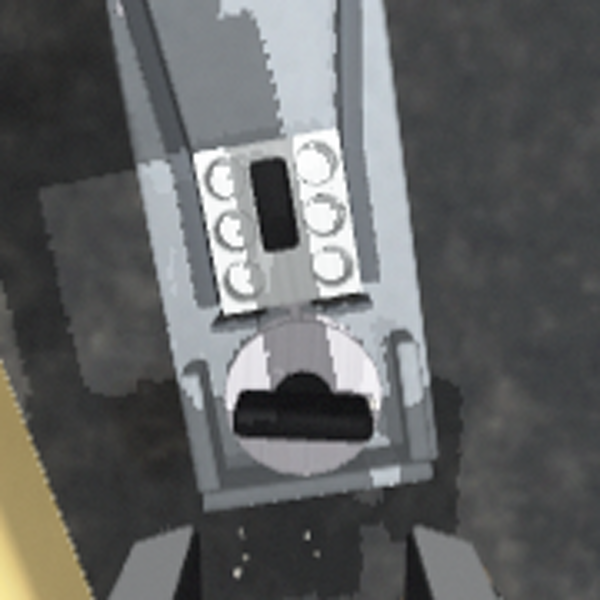

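View pics/t11.png

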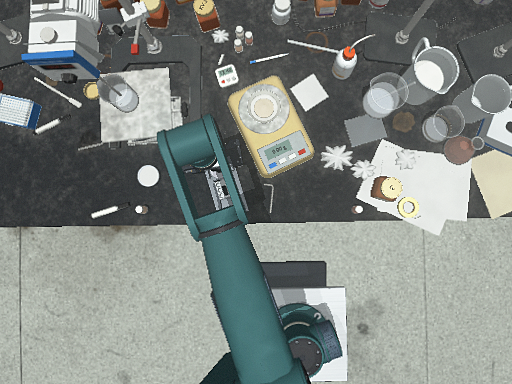

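Vials and jar are where they were. The wing now lies crosswise, and the block is straight and in the dock. Next I compare the block's draw-in and the wing angle with the earlier view.

Run:
```python
from h import *
s=pickle.load(open('w11.pkl','rb'));T=s['T'];k=10/3
f=lambda L:np.array(L)/k+[170-.5+.5/k,60-.5+.5/k]
w=ray(s,f([(236,410),(374,422)]),.076,T);d=w[1]-w[0];print('wing',w.mean(0),np.arctan2(d[1],d[0]))
c=ray(s,f([(193,154),(337,127),(361,294),(226,316)]),.036,T);print('block',c.mean(0));a=c[2]+c[3]-c[0]-c[1];print(np.arctan2(a[1],a[0]))
cap=ray(s,f([(304,396)]),.040,T)[0];print('cap',cap)
u=np.array([.9613,.2754]);v=np.array([-.2754,.9613])
for n,o in(('est',np.array([.5324,.2355])),('cap',cap[:2])):
  e=c.mean(0)[:2]-o;print(n,e@u,e@v)
P=pts(s,T);m=np.zeros(P.shape[:2],np.uint8)
q=f([(205,160),(330,140),(352,288),(232,306)]).astype(int);cv2.fillPoly(m,[q],1)
z=P[m>0][:,2];X=P[m>0];ok=abs(X[:,2]-.036)<.004;X=X[ok];A=np.c_[X[:,:2]-X[:,:2].mean(0),np.ones(len(X))];print('top plane tilt,z',np.linalg.lstsq(A,X[:,2],rcond=None)[0],len(X))
```

```text
wing [0.52899754 0.23594857 0.076     ] 1.6121203206547154
block [0.47205816 0.21943367 0.036     ]
0.2997651830446302
cap [0.53099701 0.23590351 0.04      ]
est -0.06243127854963789 0.0011735839956155392
cap -0.06119371434641292 0.00039931066245797595
top plane tilt,z [0.00053978 0.00609875 0.0356904 ] 780
```

```bash
python3 -c "
from bench import robot
print(robot.close_job())"
```

```text
the job is handed in; nothing more can be done
None
```

The block is in the dock and the cam lock is tight, and I handed the job in at about 22 s of the 72 s allowed. No verdict was reported.

**What I did:** I gripped the block by its ridge, set it in the mouth and slid it in until the pad pushed back with 3 to 5 N. Its centre was then about 63 mm before the cam's axis. After letting go, I turned the wing clockwise from about 0.17 to 1.82 rad; the slot bit at about 1.56 rad. I then released it and lifted clear.

**Last checks:**
- **Block:** it lies straight within about 0.02 rad. Its top is at 35.7 mm where 36 mm is expected, so it sits flat on the plate. Its centre is about 61 to 62 mm before the axis, within 1.2 mm of the centre line.
- **Cam:** the wing's position in the picture gives about 1.81 rad, which agrees with the tool's turn.
- **Vials and jar:** they looked unmoved in the top view; I did not measure this.
- **Robot:** the gripper is 140 mm above its wing grip and touching nothing.

**What disagreed or stayed uncertain:**
- **Fingertips:** both cameras show them about 8 mm behind the reported TCP, not 22 mm ahead as stated. My first grasp therefore closed above the ridge; I corrected it using the pictures.
- **Draw on the stud:** I could not measure it directly. The cam angle past the bite and the torque while turning both suggest 11 to 13 N. The last torque reading at rest, about 0.2 N m, would allow up to 20 N. All of these are below the 28 N limit.

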